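# Dock a board carrier in the test jig and hold the index plunger out

## Task

Push the red board carrier across the bench, flat on the bench all the way, into the dock of the test jig until it sits squarely between the two guides and against the black back stop. Then pull the red plunger knob of the jig straight up as far as it goes, so that its pin is clear of the brass seat, and finish while still gripping it up there, so that a colleague can slide the probe carriage forward. Leave the carrier docked and the screwdriver, the blue bottle and the spare heatsink where they are.

Things in the scene. Friction and masses are not known exactly. Their poses are not given: they have to be found in the camera images.
- jig: Test jig fixed to the bench; place and yaw vary. Origin: on the bench, mid dock, where the carrier's origin belongs when docked. +y: direction the carrier is pushed in (roughly the robot's left). The bench is the dock's floor. Steel guide rails, 26 mm high, 12 wide: inner faces at x = -71 and +71 mm, from y = -10 to 240 mm; yellow lead-ins before them, to y = -47, flare outward 0.5 rad.
- stop (a point): Middle of the black back stop's face, 13 mm above the bench (the stop is 26 mm high, 142 mm wide), at jig y = +50 mm. The docked carrier's +y side rests against it.
- carriage (a point): Middle of the top of the blue probe carriage behind the stop, 69 mm above the bench; it is 172 mm wide (jig x) and 90 mm deep (jig y), fixed. A blue ear, 42 mm wide, top at 64 mm, reaches back from it to jig y = 225 mm and carries the plunger at jig x = 0, y = 200 mm.
- carrier: Loose board carrier: red open tray 130 mm (its x) by 100 mm (its y), walls 25 mm high, a green circuit board inside, nothing higher; 0.3 to 0.65 kg. Origin: centre of its underside. Its +y side goes to the back stop; push on its -y side. It starts 0.16 to 0.23 m before the dock (jig -y), up to 35 mm sideways and 0.22 rad askew. The way between is free.
- knob (a point): The plunger's pull knob: red upright cylinder with dark rings, 24 mm across, 40 mm tall, free on all sides. This point: its centre, 106 mm above the bench with the plunger seated. Below it a steel sleeve, 22 mm across, stands on the ear; its top is 4 mm under the knob, the ear's top 22 mm under it.
- plunger (a joint): Travel of the sprung index plunger in m: 0 = seated, pin 12 mm deep in the brass seat; it slides straight up to a hard stop at 0.022, where the pin's tip is 10 mm clear of the seat. The spring pulls it down with 6 N at 0 and 11.5 N at the stop, and shuts it again when let go.
- screwdriver: Bystander: loose screwdriver lying on the bench about 170 mm to the jig's +x side of the dock. Leave it alone.
- cleaner: Bystander: small closed blue bottle, 44 mm across, 90 mm high, standing to the jig's -x side near the plunger, about 150 mm from it. Origin at its foot. Leave it alone.
- heatsink: Bystander: spare dark finned heatsink, 45 x 60 x 24 mm, on the bench to the jig's -x side of the dock. Origin under its centre. Leave it alone.
Not all that is in view belongs to the job. There is more than one size of the carrier; the job needs the largest.

How it is judged:
On the way, in this order (a step that is already met when the one before it is completed fails the run):
1. the carrier is docked, with the plunger still seated (y of carrier in the frame of jig between -0.006 and 0.006 m and x of carrier in the frame of jig between -0.01 and 0.01 m and angle between the y axis of carrier and the y axis of jig, either way round below 0.09 rad and height (world z) of carrier below 0.006 m and angle between carrier's own z axis and vertical below 0.06 rad and value of joint plunger below 0.004 m), for 0.2 s.
2. the plunger is pulled fully back by the fingers (value of joint plunger above 0.019 m and contact force between the fingers and plunger above 2 N), for 0.2 s.
At the end, for the whole second after the job is handed in: The carrier lies flat in the dock, within 6 mm of the back stop, 10 mm sideways and 0.09 rad, at rest; the plunger is up by more than 19 of its 22 mm and the fingers carry it (over 2 N on the knob) through the last second (all of step 2 and y of carrier in the frame of jig between -0.006 and 0.006 m and x of carrier in the frame of jig between -0.01 and 0.01 m and angle between the y axis of carrier and the y axis of jig, either way round below 0.09 rad and height (world z) of carrier below 0.006 m and angle between carrier's own z axis and vertical below 0.06 rad and linear speed of carrier below 0.02 m/s); the arm keeps its last pose, push and grip.
It fails at once if the carrier is lifted off the bench or tipped (height (world z) of carrier above 0.015 m or angle between carrier's own z axis and vertical above 0.25 rad).
It fails at once if the screwdriver is knocked away (moved more than 30 mm) (distance of screwdriver from where it was at the start of the episode above 0.03 m).
It fails at once if the cleaner is knocked away (moved more than 30 mm) (distance of cleaner from where it was at the start of the episode above 0.03 m).
It fails at once if the heatsink is knocked away (moved more than 30 mm) (distance of heatsink from where it was at the start of the episode above 0.03 m).
It also fails if it takes over 48 s, if anything falls off the work surface, if the arm or the gripper's body presses on something with over 40 N, if the wrist force passes 120 N, or if a joint passes its speed limit or range.

## Robot

A 6-joint arm with a two-finger parallel gripper is mounted at the origin on the work surface. World frame = base frame: x ahead of the robot, y to its left, z up, the work surface at z = 0. Lengths are in m, angles in rad, forces in N, time in s.
With the tool pointing down it reaches from about 0.4 to 0.825 m from the base axis. Payload 7 kg.
Tool frame: the origin (TCP) lies between the finger pads; the fingertips stand 25 mm ahead of it and the grasp point (between the pads) lies 6 mm ahead of it (arm.tip_extent is the z of the fingertips in the tool frame, in m); z points along the fingers, x is the direction in which the jaws open and shut, and the axes are right-handed (so a half turn about z gives the same grasp; the last joint's range is limited). The gripper opens to 88 mm and grips with 3 to 60 N. Pads are 19 mm wide; open, the fingers measure 130 mm over their backs; the gripper's body (78 mm by 193 mm) begins 47 mm behind the grasp point.
Start: joints at [1.493, 0.359, 0.012, 0, -1.224, -0.288], TCP at [0.241, 0.63, 0.252] pointing down, gripper open.
Joint ranges: [-3.07, 3.07], [-1.43, 2.12], [-1.02, 1.25], [-3.03, 1.67], [-3.05, -0], [-3.03, 3.03]. Speed limits (rad/s): [2.39, 2.39, 3.01, 3.14, 3.14, 3.14].

## Interface

Orientations are given as [roll, pitch, yaw] about the fixed x, y, z axes, in that order (R = Rz(yaw) Ry(pitch) Rx(roll)).
In Python, from station import monitor, grab_frame, job_done, arm gives the robot as it stands.
- The arm moves only by the shell command python3 -m jog 'ROWS' [FORCE]. ROWS is JSON, a list that holds one entry, the list of rows, each a list of 7 numbers: the shift along the world's x, y, z in m, then the turn, a rotation vector about the world's x, y, z in rad, then the opening, from 0 (shut) to 1 (fully open). In form: [[[dx, dy, dz, ax, ay, az, claw], ...]]. A call has 1 to 20 rows; each row shifts and turns the commanded pose from where the row before left it; what a row does not reach is not made up. A row lasts 1/8 s, in which the tool goes at most 62.5 mm and 10.7 degrees, less where a joint would pass 70% of its speed; a pose out of reach is approached as far as the arm can. A call is refused whole if a number of a shift passes 0.0625 or a number of a turn 0.188, either way. A call with a gripper value outside its range is refused whole. The fingers move at their own pace and stop on an object; FORCE is the grip in N (left out, the last holds). Time passes only in rows, so rows that do not move let the fingers close. It gives the time, the measured TCP pose, the force and the opening at its end, in the units of the state.
- monitor.get_state(): the state, without advancing time (a new reading comes with each control period).
- grab_frame(name): name is "scene" or "top" or "wrist"; returns a dict with "pixels" (384x512x3 uint8, red, green, blue), "K" (3x3 intrinsics, pixels), "view" (4x4, takes a point from world to camera coordinates); the wrist camera has in their place "hand_eye" (4x4, takes a point from camera to tool coordinates, whose origin is the TCP and whose axes are the tool frame's). Camera axes: x right, y down, z forward; pixel columns grow to the right and rows downward; lengths in m; the calibration is good to about 2 mm. A picture is of the moment at which its call begins: read the wrist's pose just before it. There is no depth.
- job_done(): hands the job in, once; it reports no verdict.
The state is a dict: "t": time; "q": joint angles; "qd": joint speeds; "joint_efforts": joint torques, N m; "eef_pos": TCP position; "ee_rot": TCP orientation; "force": force on the tool from outside, world axes, zero at the start; "moment": the same for the moment, N m; "width": finger opening in m.
Only numpy, scipy, OpenCV 4.12 (cv2) and the standard library are available. Lean on these libraries where they do the work, as an engineer would, in place of code of your own. Each camera call takes 0.05 s, during which the arm holds its last target.

## Working session

There is one attempt and no reset: what is moved stays moved. The work goes in short steps, Python scripts to look and compute and a shell command to move; the robot and the scene stay as the last step left them, time stands still between calls to the robot, and variables do not carry over. Pictures are saved under pics/ and viewed, and the job is handed in when it is done.

```bash
mkdir -p pics; ls; python3 - <<'E'
from station import monitor, grab_frame, arm
import cv2, numpy as np, pickle
s=monitor.get_state(); print(s)
print([a for a in dir(arm) if a[0]!='_'])
d={}
for n in ("scene","top","wrist"):
    f=grab_frame(n); d[n]=f
    cv2.imwrite(f"pics/{n}0.png",cv2.cvtColor(f["pixels"],cv2.COLOR_RGB2BGR))
    print(n,np.round(f["K"],1).tolist(),{k:np.round(v,3).tolist() for k,v in f.items() if k in("view","hand_eye")})
pickle.dump((s,d),open("f0.pkl","wb"))
E
```

```text
pics
{'t': 0.0, 'q': array([ 1.49309144e+00,  3.59401143e-01,  1.10567353e-02, -3.95583423e-04,
       -1.22407655e+00, -2.88091143e-01]), 'qd': array([ 0.00169649, -0.00048625, -0.00022862,  0.00010674,  0.00082537,
       -0.00103817]), 'joint_efforts': array([-2.44351533e-03, -5.82718885e+01,  2.93060392e+01,  6.99701026e+00,
        7.04320759e-03, -1.61723692e-04]), 'eef_pos': array([0.24129514, 0.62991712, 0.25060431]), 'ee_rot': array([-3.14148755e+00, -1.66334067e-03, -1.93672717e+00]), 'force': array([-0.2742421 , -0.28674913,  0.74470617]), 'moment': array([ 0.02273948, -0.01124043,  0.00299872]), 'width': 0.08778693983894995}
['Unreachable', 'tip_extent']
scene [[481.8, 0.0, 253.7], [0.0, 481.8, 194.0], [0.0, 0.0, 1.0]] {'view': [[0.533, 0.846, 0.014, -0.35], [0.717, -0.443, -0.539, -0.323], [-0.45, 0.297, -0.842, 1.274], [0.0, 0.0, 0.0, 1.0]]}
top [[391.8, 0.0, 253.6], [0.0, 391.8, 186.6], [0.0, 0.0, 1.0]] {'view': [[0.011, -1.0, -0.005, 0.059], [-0.997, -0.01, -0.082, 0.563], [0.082, 0.006, -0.997, 0.9], [0.0, 0.0, 0.0, 1.0]]}
wrist [[335.3, 0.0, 256.7], [0.0, 335.3, 192.0], [0.0, 0.0, 1.0]] {'hand_eye': [[1.0, -0.001, 0.0, 0.0], [0.0, 0.964, 0.265, -0.071], [-0.0, -0.265, 0.964, -0.133], [0.0, 0.0, 0.0, 1.0]]}
```

View pics/scene0.png

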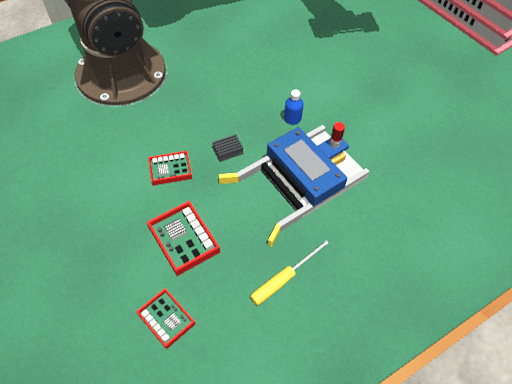

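View pics/top0.png

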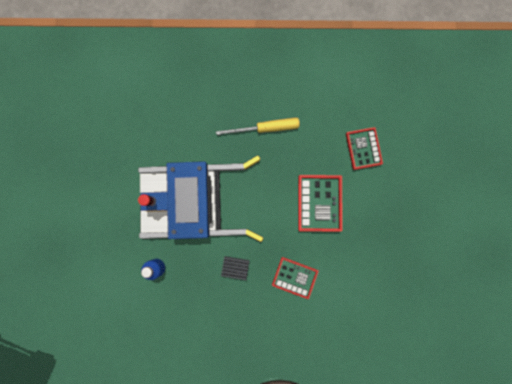

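View pics/wrist0.png

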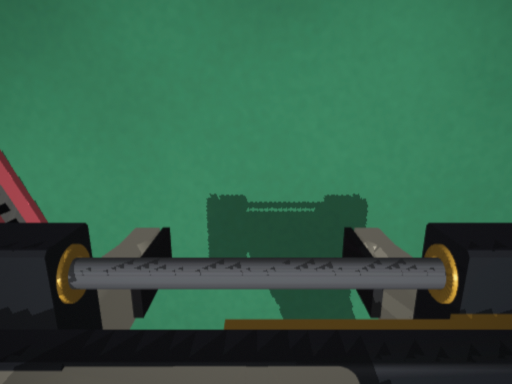

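The top view shows three red trays. The largest is at (320,203), directly before the dock mouth. Two smaller ones sit at (364,148) and (295,278). The largest fits the description, and I'll confirm it in an enlarged crop.

```bash
python3 - <<'E'
import cv2
a=cv2.imread("pics/top0.png"); 
cv2.imwrite("pics/topA.png",cv2.resize(a[125:275,125:285],None,fx=5,fy=4*1.0,interpolation=cv2.INTER_CUBIC)[:600] if 0 else cv2.resize(a[140:280,125:275],None,fx=4,fy=4,interpolation=cv2.INTER_CUBIC))
cv2.imwrite("pics/topB.png",cv2.resize(a[120:310,260:400],None,fx=3,fy=3,interpolation=cv2.INTER_CUBIC))
b=cv2.imread("pics/scene0.png")
cv2.imwrite("pics/scA.png",cv2.resize(b[85:285,140:380],None,fx=3,fy=3,interpolation=cv2.INTER_CUBIC))
E
```

```text
(no output)
```

View pics/topA.png

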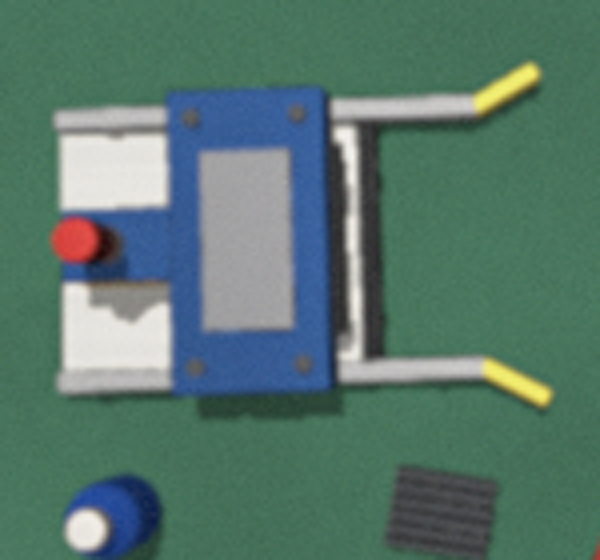

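View pics/topB.png

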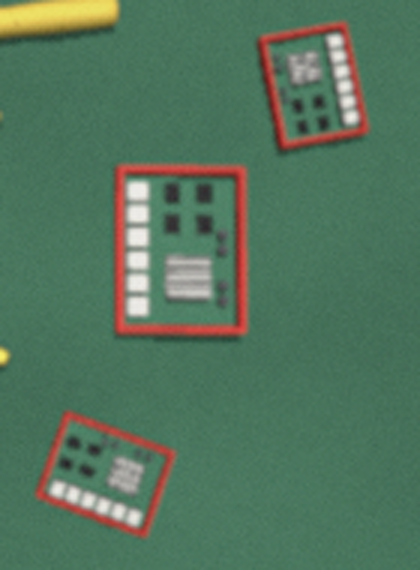

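View pics/scA.png

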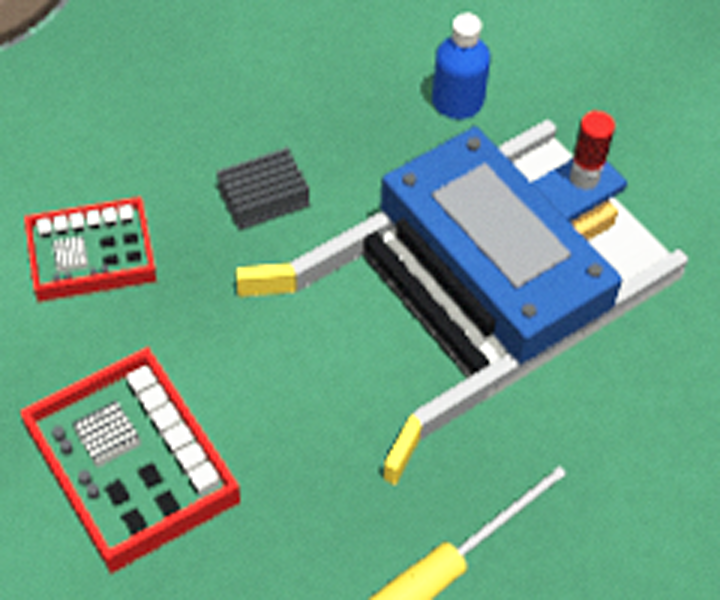

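```bash
cat > h.py <<'E'
import numpy as np
from scipy.optimize import least_squares
def proj(f,P):
    P=np.atleast_2d(P); c=(f["view"]@np.c_[P,np.ones(len(P))].T)[:3]
    u=f["K"]@c; return (u[:2]/u[2]).T
def cr(p,s,o): return (np.array(p,float)+.5)/s-.5+np.array(o)
def place(pose,L):
    x,y,a=pose; L=np.atleast_2d(L); c,s=np.cos(a),np.sin(a)
    return np.c_[x+c*L[:,0]-s*L[:,1], y+s*L[:,0]+c*L[:,1], L[:,2]]
def fit(obs,p0):
    r=lambda p: np.concatenate([(proj(f,place(p,L))-uv).ravel() for f,L,uv in obs])
    s=least_squares(r,p0,loss='soft_l1'); return s.x, r(s.x).reshape(-1,2)
def backproj(f,uv,z):
    R=f["view"][:3,:3];t=f["view"][:3,3];C=-R.T@t
    d=R.T@np.linalg.inv(f["K"])@np.array([*uv,1.]); return C+d*(z-C[2])/d[2]
E
python3 - <<'E'
from h import *; import pickle
s,d=pickle.load(open("f0.pkl","rb")); T,S=d["top"],d["scene"]
tA=lambda *p: cr(p,4,(125,140)); tB=lambda *p: cr(p,3,(260,120)); sA=lambda *p: cr(p,3,(140,85))
J=np.array([[.077,.24,.026],[.077,-.01,.026],[-.077,.24,.026],[-.077,-.01,.026],[.086,.17,.069],[-.086,.17,.069],[0,.2,.126]])
ju=np.array([tA(55,120),tA(477,106),tA(58,383),tA(487,369),tA(168,90),tA(173,394),tA(77,239)])
js=np.array([[0,.2,.126],[-.086,.08,.069],[.086,.08,.069],[-.086,.17,.069],[.086,.17,.069],[.071,-.01,.026]])
jsu=np.array([sA(597,121),sA(382,181),sA(524,330),sA(478,127),sA(619,282),sA(412,418)])
C=np.array([[.065,.05,.025],[.065,-.05,.025],[-.065,-.05,.025],[-.065,.05,.025]])
cu=np.array([tB(118,167),tB(245,167),tB(245,333),tB(118,333)])
csu=np.array([sA(238,490),sA(110,557),sA(22,411),sA(149,350)])
for nm,o in (("jig top",[(T,J,ju)]),("jig both",[(T,J,ju),(S,js,jsu)]),("jig scene",[(S,js,jsu)])):
    p,r=fit(o,[.5,.3,0]); print(nm,p.round(4)); print(r.round(1).tolist())
    print(" knob",place(p,[0,.2,.106]).round(4))
pj=fit([(T,J,ju),(S,js,jsu)],[.5,.3,0])[0]
for nm,o in (("car top",[(T,C,cu)]),("both",[(T,C,cu),(S,C,csu)]),("scene",[(S,C,csu)])):
    q,r=fit(o,[.5,-.1,0]); print(nm,q.round(4),r.round(1).tolist())
    a=pj[2]; D=q[:2]-pj[:2]; print(" in jig",np.array([np.cos(a)*D[0]+np.sin(a)*D[1],-np.sin(a)*D[0]+np.cos(a)*D[1],q[2]-a]).round(4))
E
```

```text
jig top [0.5333 0.0931 0.0433]
[[0.5, -0.1], [0.8, -0.1], [0.3, -0.3], [0.3, -0.3], [-2.4, 0.0], [-2.6, 0.8], [0.2, 0.0]]
 knob [[0.5247 0.2929 0.106 ]]
jig both [0.5343 0.0919 0.0473]
[[0.9, -0.1], [1.2, -0.5], [1.0, -0.3], [1.0, -0.7], [-2.0, -0.1], [-1.9, 0.7], [0.9, -0.0], [-0.7, 1.0], [0.2, -3.3], [1.7, 1.3], [0.3, -2.8], [3.2, -3.0], [-1.6, -1.4]]
 knob [[0.5248 0.2917 0.106 ]]
jig scene [0.5375 0.089  0.0486]
[[-0.9, 2.5], [-0.2, -1.8], [1.5, 3.0], [-0.0, -1.4], [3.0, -1.5], [-1.9, 0.4]]
 knob [[0.5278 0.2887 0.106 ]]
car top [ 0.5257 -0.0915  0.002 ] [[-0.2, -0.2], [-0.1, 0.1], [0.5, 0.3], [-0.2, -0.1]]
 in jig [-0.0173 -0.1828 -0.0454]
both [ 0.5268 -0.0913 -0.0024] [[-0.2, -0.8], [-0.1, -0.3], [0.2, -0.1], [-0.4, -0.7], [0.4, -1.4], [-1.2, 0.4], [-0.5, -0.2], [-0.2, -1.2]]
 in jig [-0.0162 -0.1826 -0.0497]
scene [ 0.5284 -0.0914 -0.0066] [[0.7, -0.6], [-1.1, 1.1], [-0.1, 0.2], [0.3, -0.7]]
 in jig [-0.0146 -0.1828 -0.054 ]
```

The enlarged crops confirm the target carrier. In the top view it is the big tray with corners near (299,175), (341,175), (341,231) and (299,231), and it fits a 130 x 100 mm outline to about 0.5 px. The jig is at about (0.533, 0.0925) with yaw about 0.045. Next I'll move the arm behind the carrier.

```bash
python3 -m jog '[[[0.025,-0.055,0,0,0,-0.12,0.75],[0.025,-0.055,0,0,0,-0.12,0.75],[0.025,-0.055,0,0,0,-0.12,0.75],[0.025,-0.055,0,0,0,-0.12,0.75],[0.025,-0.055,0,0,0,-0.12,0.75],[0.025,-0.055,0,0,0,-0.12,0.75],[0.025,-0.055,0,0,0,-0.12,0.75],[0.025,-0.055,0,0,0,-0.12,0.75],[0.025,-0.055,0,0,0,-0.12,0.75],[0.025,-0.055,0,0,0,-0.12,0.75],[0.007,-0.053,0,0,0,0,0.75],[0.007,-0.053,0,0,0,0,0.75],[0.007,-0.053,0,0,0,0,0.75],[0.007,-0.053,0,0,0,0,0.75],[0.007,-0.053,0,0,0,0,0.75],[0,0,0,0,0,0,0.75]]]' 20
```

```text
t: 2.15
eef_pos: [0.5261, -0.1878, 0.2508]
ee_rot: [-3.141, -0.001, -3.141]
force: [-0.2, 0.6, -0.9]
width: 0.0662
```

```bash
python3 -m jog '[[[0,0,-0.045,0,0,0,0.75],[0,0,-0.045,0,0,0,0.75],[0,0,-0.045,0,0,0,0.75],[0,0,-0.04,0,0,0,0.75],[0,0,-0.03,0,0,0,0.75],[0,0,-0.013,0,0,0,0.75],[0,0,0,0,0,0,0.75]]]'
python3 - <<'E'
from station import monitor, grab_frame
import cv2
for n in ("top","wrist"):
    f=grab_frame(n); cv2.imwrite(f"pics/{n}1.png",cv2.cvtColor(f["pixels"],cv2.COLOR_RGB2BGR))
E
```

```text
t: 3.02
eef_pos: [0.5262, -0.1844, 0.0332]
ee_rot: [-3.142, -0.001, -3.136]
force: [0.6, 0.1, 0.7]
width: 0.0655
```

View pics/top1.png

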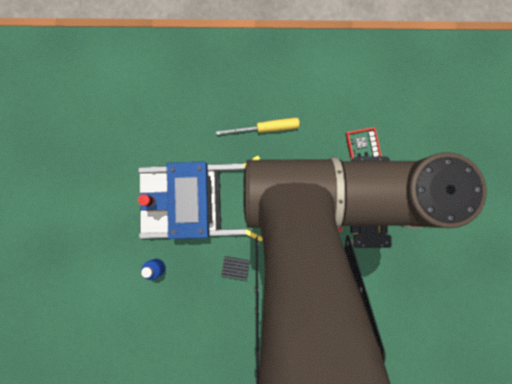

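View pics/wrist1.png

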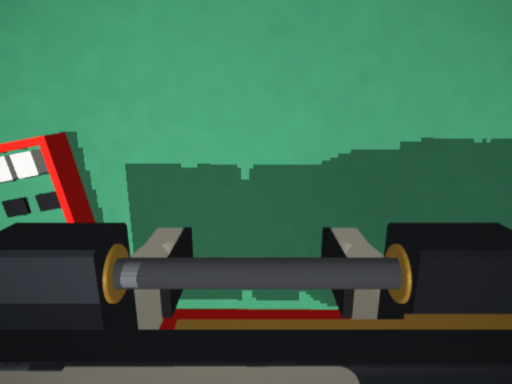

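```bash
python3 - <<'E'
from station import monitor, grab_frame
import cv2
f=grab_frame("scene"); cv2.imwrite(f"pics/scene1.png",cv2.cvtColor(f["pixels"],cv2.COLOR_RGB2BGR))
E
```

```text
(no output)
```

View pics/scene1.png

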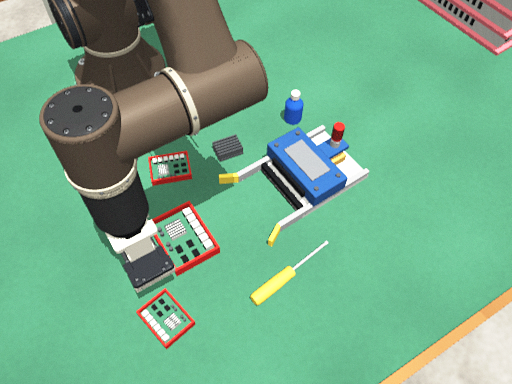

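The fingers are down behind the carrier without touching it. In the wrist view, the carrier's -y wall appears as the red strip at row ~315. I'll push the first part with a slight turn.

```bash
python3 -m jog '[[[0,0.015,0,0,0,-0.004,0.75],[0,0.01,0,0,0,-0.004,0.75],[0,0.008,0,0,0,0,0.75],[0.0005,0.01,0,0,0,0.003,0.75],[0.0005,0.01,0,0,0,0.003,0.75],[0.0005,0.01,0,0,0,0.003,0.75],[0.0005,0.01,0,0,0,0.003,0.75],[0.0005,0.01,0,0,0,0.003,0.75],[0.0005,0.01,0,0,0,0.003,0.75],[0.0005,0.01,0,0,0,0.003,0.75],[0.0005,0.01,0,0,0,0.003,0.75],[0.0005,0.01,0,0,0,0.003,0.75],[0,0,0,0,0,0,0.75]]]'
python3 - <<'E'
from station import monitor, grab_frame
import cv2,pickle
print(monitor.get_state()["force"])
d={}
for n in ("scene","top"):
    f=grab_frame(n); d[n]=f; a=cv2.cvtColor(f["pixels"],cv2.COLOR_RGB2BGR);cv2.imwrite(f"pics/{n}2.png",a)
    c=a[110:300,130:390] if n=="scene" else a[140:280,125:385]
    cv2.imwrite(f"pics/{n}2c.png",cv2.resize(c,None,fx=3,fy=3,interpolation=cv2.INTER_CUBIC))
E
```

```text
t: 4.8
eef_pos: [0.531, -0.061, 0.0336]
ee_rot: [3.141, 0.0, -3.117]
force: [-0.2, 1.3, 0.5]
width: 0.0657
[-0.19482316  1.31806373  0.54495383]
```

View pics/scene2c.png

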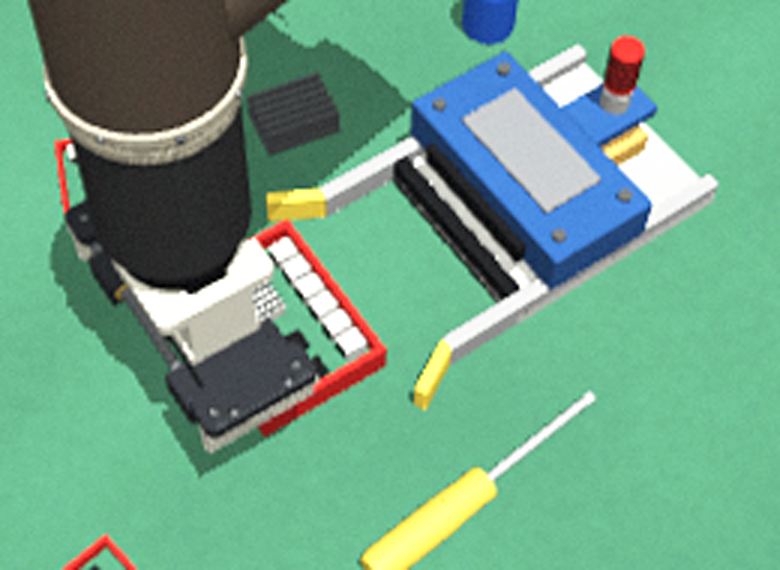

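View pics/top2c.png

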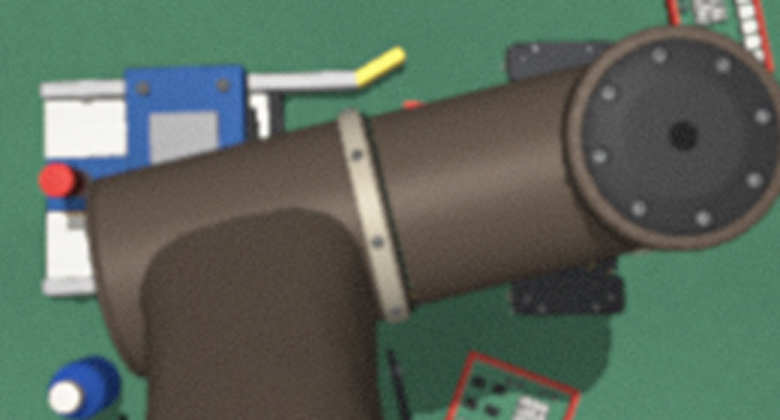

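```bash
python3 - <<'E'
from h import *; import pickle
d=pickle.load(open("f0.pkl","rb"))[1]; S=d["scene"]
pj=np.array([.5333,.0925,.045])
def toj(p):
    a=pj[2];D=np.array(p[:2])-pj[:2]; return np.array([np.cos(a)*D[0]+np.sin(a)*D[1],-np.sin(a)*D[0]+np.cos(a)*D[1]]).round(4)
L=backproj(S,cr((287,224),3,(130,110)),.025); R=backproj(S,cr((385,350),3,(130,110)),.025)
print(L,R,np.linalg.norm(L-R)); print(toj(L),toj(R)); 
v=R-L; print("yaw rel",np.arctan2(v[1],v[0])-.045)
# lead-in/rail corners z=.026 for scene bias: predicted vs seen
for P in ([.071,-.01,.026],[-.071,-.01,.026]): print((proj(S,place(pj,P))-np.array([130,110])+.5)*3-.5)
E
```

```text
[0.46756838 0.04533015 0.025     ] [0.59363658 0.04995092 0.025     ] 0.12615285732600984
[-0.0678 -0.0442] [ 0.0584 -0.0452]
yaw rel -0.00836340965899219
[[436.91677529 337.37820971]]
[[323.45016274 198.58731373]]
```

The scene crop puts the carrier's +y corners at about jig (-68,-44) and (58,-45) mm. That means it is nearly square, about 5 mm to -x, with about 95 mm to go. I'll keep pushing.

```bash
python3 -m jog '[[[0,0.01,0,0,0,0.004,0.75],[0,0.01,0,0,0,0.004,0.75],[0,0.01,0,0,0,0.004,0.75],[0,0.01,0,0,0,0.004,0.75],[0,0.01,0,0,0,0.004,0.75],[0,0.01,0,0,0,0,0.75],[0,0.01,0,0,0,0,0.75],[0,0,0,0,0,0,0.75]]]'
python3 - <<'E'
from station import monitor, grab_frame
import cv2,pickle
print(monitor.get_state()["force"],monitor.get_state()["moment"])
for n in ("scene",):
    f=grab_frame(n); a=cv2.cvtColor(f["pixels"],cv2.COLOR_RGB2BGR);cv2.imwrite(f"pics/{n}3.png",a)
    c=a[110:300,150:390] if n=="scene" else a[140:280,125:385]
    cv2.imwrite(f"pics/{n}3c.png",cv2.resize(c,None,fx=3,fy=3,interpolation=cv2.INTER_CUBIC))
E
```

```text
t: 5.9
eef_pos: [0.5313, 0.0094, 0.0337]
ee_rot: [3.141, 0.001, -3.097]
force: [0.7, 0.4, -0.4]
width: 0.066
[ 0.73159183  0.37887008 -0.4484724 ] [ 0.01027242 -0.07381775 -0.03858749]
```

View pics/scene3c.png

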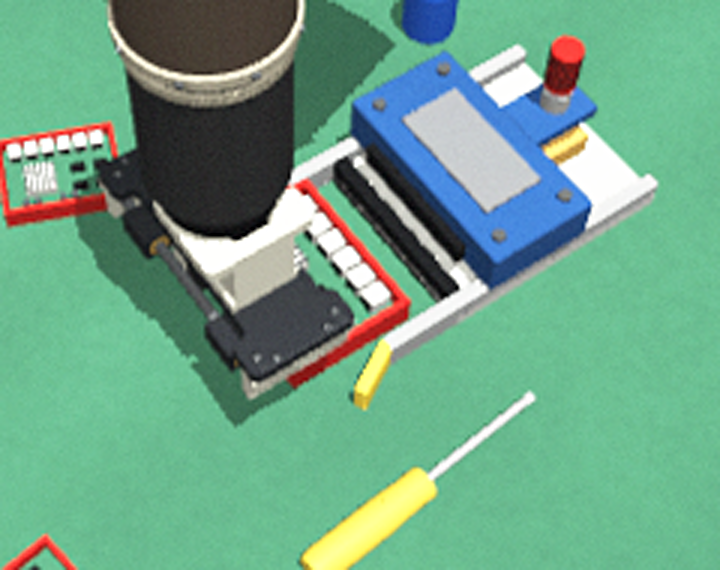

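The carrier has entered between the rails; its front-right corner is at crop (408,302), just inside the +x rail. The gap to the stop is about 25 mm, so I'll use slower steps.

```bash
python3 -m jog '[[[-0.0003,0.006,0,0,0,0,0.75],[-0.0003,0.006,0,0,0,0,0.75],[-0.0003,0.005,0,0,0,0,0.75],[0,0.003,0,0,0,0,0.75],[0,0,0,0,0,0,0.75]]]'
python3 -m jog '[[[0,0.002,0,0,0,0,0.75],[0,0.002,0,0,0,0,0.75]]]'
python3 -m jog '[[[0,0.002,0,0,0,0,0.75]]]'
python3 -m jog '[[[0,0.002,0,0,0,0,0.75]]]'
```

```text
t: 6.58
eef_pos: [0.53, 0.0288, 0.0335]
ee_rot: [3.141, -0.0, -3.097]
force: [-1.7, -2.1, 1.0]
width: 0.0657
t: 6.82
eef_pos: [0.5299, 0.0323, 0.0335]
ee_rot: [-3.141, -0.0, -3.098]
force: [-0.3, -4.5, 0.5]
width: 0.0657
t: 6.95
eef_pos: [0.5299, 0.0343, 0.0335]
ee_rot: [-3.141, -0.0, -3.098]
force: [2.8, -9.8, -0.6]
width: 0.0658
t: 7.08
eef_pos: [0.5301, 0.0347, 0.0336]
ee_rot: [-3.139, -0.001, -3.096]
force: [7.9, -25.0, -0.3]
width: 0.0658
```

```bash
python3 - <<'E'
from station import monitor, grab_frame
import cv2,pickle
print(monitor.get_state()["force"],monitor.get_state()["moment"],monitor.get_state()["eef_pos"])
for n in ("scene","top"):
    f=grab_frame(n); a=cv2.cvtColor(f["pixels"],cv2.COLOR_RGB2BGR);cv2.imwrite(f"pics/{n}4.png",a)
    c=a[110:260,190:390] if n=="scene" else a[130:270,135:335]
    cv2.imwrite(f"pics/{n}4c.png",cv2.resize(c,None,fx=4,fy=4,interpolation=cv2.INTER_CUBIC))
E
```

```text
[  7.92579613 -25.03056437  -0.25715355] [-9.15078557 -3.05304253  0.3840148 ] [0.53014833 0.03470735 0.03358519]
```

View pics/scene4c.png

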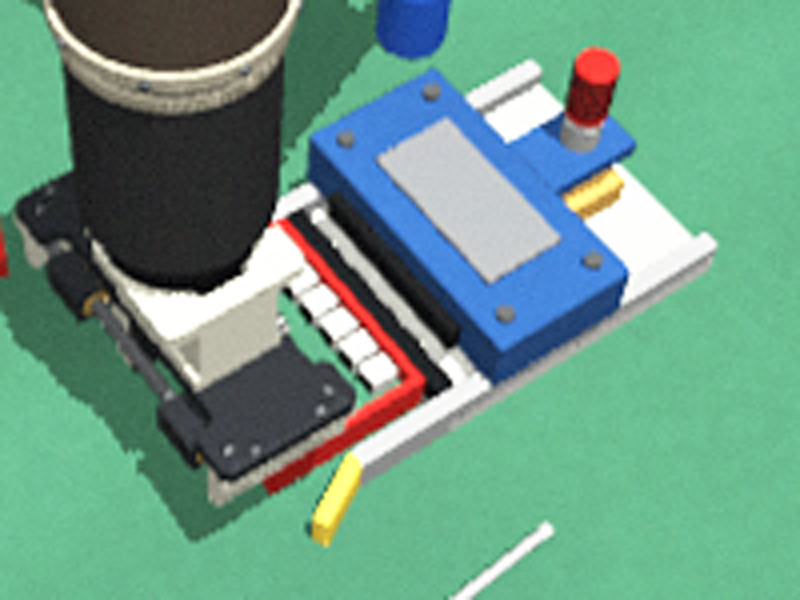

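View pics/top4c.png

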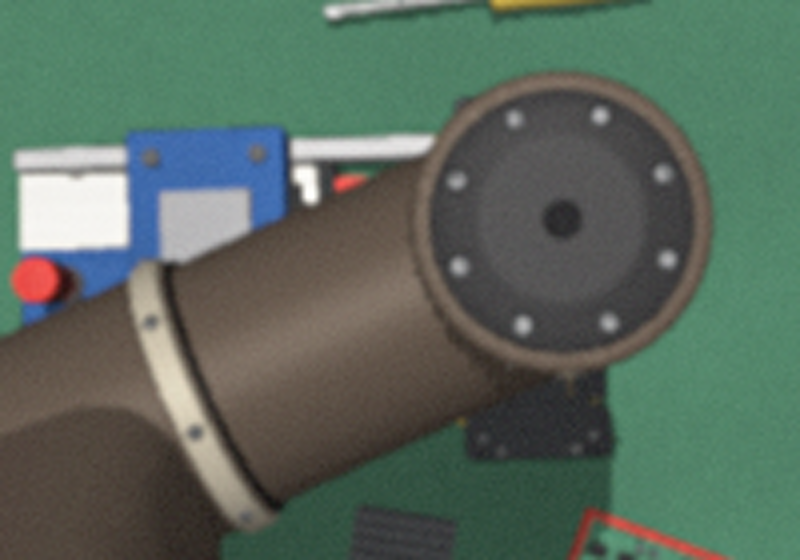

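The scene crop shows the carrier's red +y wall flush along the black stop's face, from (280,222) to (425,380). It is square between the rails and flat, and the reaction is 25 N. I'll back off and rise, then check.

```bash
python3 -m jog '[[[0,-0.005,0,0,0,0,0.75],[0,-0.015,0,0,0,0,0.75],[0,-0.02,0,0,0,0,0.75],[0,-0.01,0.02,0,0,0,0.75],[0,0,0.05,0,0,0,0.75],[0,0,0.06,0,0,0,0.75],[0,0,0.06,0,0,0,0.75],[-0.02,-0.06,0.01,0,0,0,0.75],[-0.03,-0.06,0,0,0,0,0.75],[-0.03,-0.06,0,0,0,0,0.75],[0,0,0,0,0,0,0.75]]]'
python3 - <<'E'
from station import monitor, grab_frame
import cv2,pickle
print(monitor.get_state()["force"])
d={}
for n in ("scene","top"):
    f=grab_frame(n); d[n]=f;a=cv2.cvtColor(f["pixels"],cv2.COLOR_RGB2BGR);cv2.imwrite(f"pics/{n}5.png",a)
    c=a[110:260,190:390] if n=="scene" else a[130:270,125:285]
    cv2.imwrite(f"pics/{n}5c.png",cv2.resize(c,None,fx=4,fy=4,interpolation=cv2.INTER_CUBIC))
E
```

```text
t: 8.55
eef_pos: [0.4525, -0.187, 0.2335]
ee_rot: [3.141, 0.001, -3.102]
force: [1.4, 0.5, -0.2]
width: 0.0657
[ 1.39735036  0.51312516 -0.20491214]
```

View pics/scene5c.png

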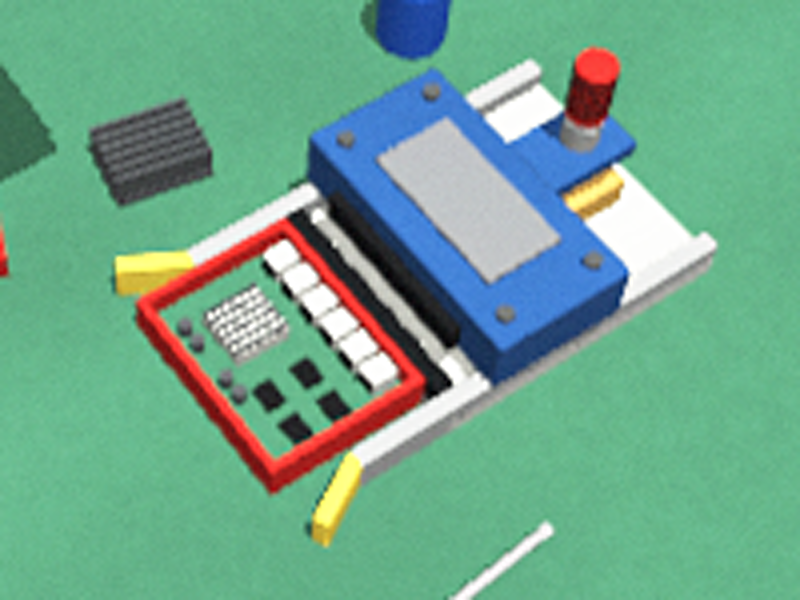

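View pics/top5c.png

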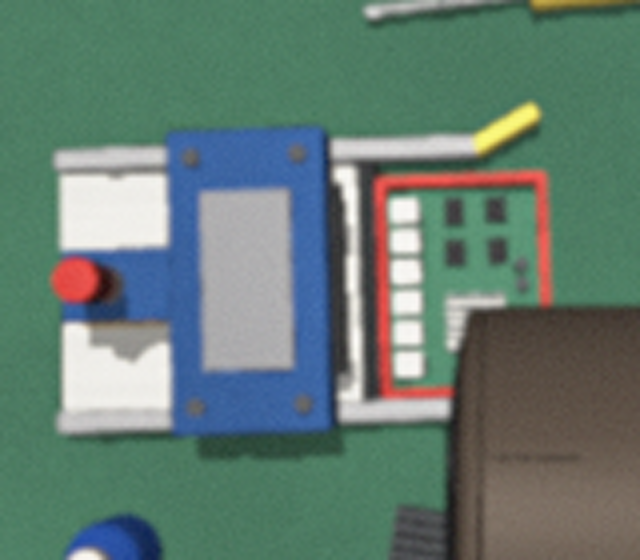

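The carrier is docked. In both views the red wall lies on the black stop along its full length, and it sits about 5 mm toward the -x guide. The heatsink, bottle and screwdriver haven't moved. Next I'll refine the knob position.

```bash
python3 - <<'E'
from h import *; import pickle
d=pickle.load(open("f0.pkl","rb"))[1]; T,S=d["top"],d["scene"]
print(backproj(T,cr((77,239),4,(125,140)),.126), backproj(S,cr((597,121),3,(140,85)),.126))
# new top view: carrier corners, z=.025
pj=np.array([.5333,.0925,.045])
for p in ((374,178),(383,399),(548,172)):
    P=backproj(T,cr(p,4,(125,130)),.025);a=.045;D=P[:2]-pj[:2];print(P.round(4),np.array([np.cos(a)*D[0]+np.sin(a)*D[1],-np.sin(a)*D[0]+np.cos(a)*D[1]]).round(4))
E
python3 -m jog '[[[0.007,0.048,0,0,0,0,1],[0.007,0.048,0,0,0,0,1],[0.007,0.048,0,0,0,0,1],[0.007,0.048,0,0,0,0,1],[0.007,0.048,0,0,0,0,1],[0.007,0.048,0,0,0,0,1],[0.007,0.048,0,0,0,0,1],[0.007,0.048,0,0,0,0,1],[0.007,0.048,0,0,0,0,1],[0.009,0.048,0,0,0,0,1],[0,0,0,0,0,0,1],[0,0,0,0,0,0,1]]]'
python3 - <<'E'
from station import monitor, grab_frame
import cv2,pickle
s=monitor.get_state();print(s["eef_pos"],s["ee_rot"])
for n in ("wrist","scene"):
    f=grab_frame(n); a=cv2.cvtColor(f["pixels"],cv2.COLOR_RGB2BGR);cv2.imwrite(f"pics/{n}6.png",a)
E
```

```text
[0.52475377 0.29346948 0.126     ] [0.52329457 0.29458238 0.126     ]
[0.5909 0.1489 0.025 ] [0.0601 0.0537]
[0.4613 0.1413 0.025 ] [-0.0697  0.052 ]
[0.5955 0.0463 0.025 ] [ 0.0601 -0.049 ]
t: 10.15
eef_pos: [0.5259, 0.297, 0.2327]
ee_rot: [-3.141, -0.001, -3.096]
force: [0.6, -0.1, -0.7]
width: 0.0875
[0.52590688 0.29702562 0.23266058] [-3.14099344e+00 -9.44291979e-04 -3.09555763e+00]
```

View pics/wrist6.png

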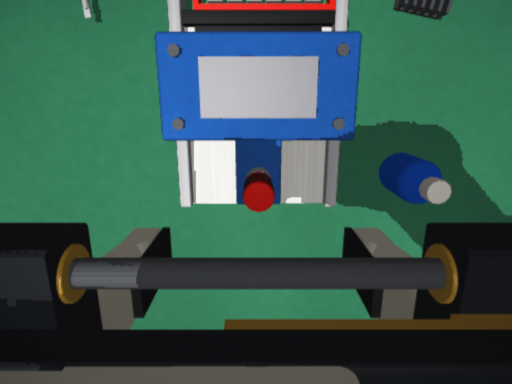

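View pics/scene6.png

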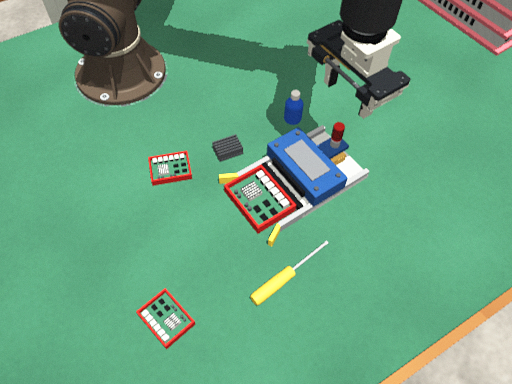

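```bash
python3 - <<'E'
import cv2
a=cv2.imread("pics/wrist6.png"); cv2.imwrite("pics/wrist6c.png",cv2.resize(a[150:225,215:305],None,fx=7,fy=7,interpolation=cv2.INTER_CUBIC))
E
```

```text
(no output)
```

View pics/wrist6c.png

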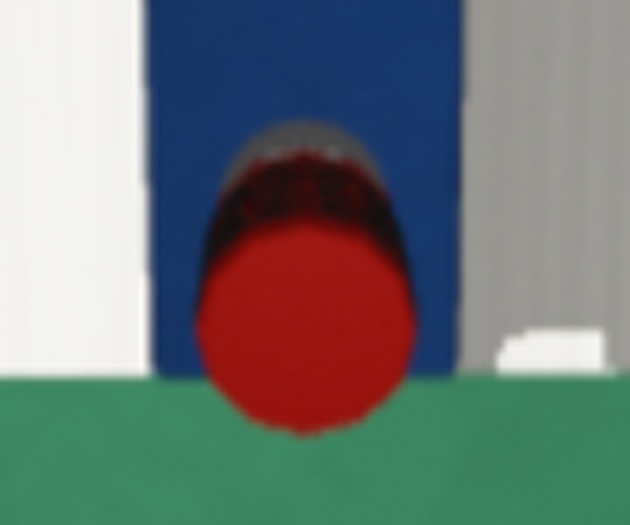

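The top disc of the knob is at crop (306,328), which is about pixel (258.3, 196.4).

```bash
python3 - <<'E'
from h import *; import pickle
from scipy.spatial.transform import Rotation as Ro
w=pickle.load(open("f0.pkl","rb"))[1]["wrist"]
p=np.array([.52591,.29703,.23266]);R=Ro.from_euler('xyz',[-3.14099,-.00094,-3.09556]).as_matrix()
uv=cr((306,328),7,(215,150)); X=w["hand_eye"]; d=R@X[:3,:3]@np.linalg.inv(w["K"])@np.array([*uv,1]); C=p+R@X[:3,3]
print(C+d*(.126-C[2])/d[2])
E
```

```text
[0.52455276 0.29542042 0.126     ]
```

Three estimates of the knob agree within 2 mm, at about (0.5245, 0.2945). Next I'll descend to a TCP height of about 0.115 and close.

```bash
python3 -m jog '[[[-0.0014,-0.0025,-0.03,0,0,0,1],[0,0,-0.03,0,0,0,1],[0,0,-0.025,0,0,0,1],[0,0,-0.02,0,0,0,1],[0,0,-0.013,0,0,0,1],[0,0,0,0,0,0,1],[0,0,0,0,0,0,1]]]'
python3 -m jog '[[[0,0,0,0,0,0,0.6],[0,0,0,0,0,0,0.45],[0,0,0,0,0,0,0.35],[0,0,0,0,0,0,0.3],[0,0,0,0,0,0,0.25],[0,0,0,0,0,0,0.2],[0,0,0,0,0,0,0.1],[0,0,0,0,0,0,0],[0,0,0,0,0,0,0],[0,0,0,0,0,0,0]]]' 35
python3 - <<'E'
from station import monitor, grab_frame
import cv2
for n in ("scene","wrist"):
    f=grab_frame(n); a=cv2.cvtColor(f["pixels"],cv2.COLOR_RGB2BGR)
    if n=="scene": a=cv2.resize(a[60:240,210:410],None,fx=3,fy=3,interpolation=cv2.INTER_CUBIC)
    cv2.imwrite(f"pics/{n}7.png",a)
E
```

```text
t: 11.12
eef_pos: [0.5257, 0.2937, 0.1163]
ee_rot: [3.141, 0.001, -3.098]
force: [0.4, 0.6, -0.1]
width: 0.0875
t: 12.38
eef_pos: [0.5249, 0.2934, 0.1153]
ee_rot: [-3.141, -0.0, -3.098]
force: [-4.2, -0.3, 2.0]
width: 0.0229
```

View pics/scene7.png

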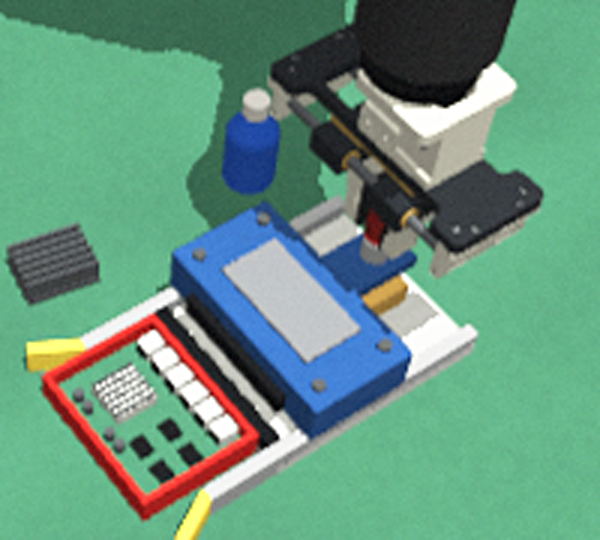

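View pics/wrist7.png

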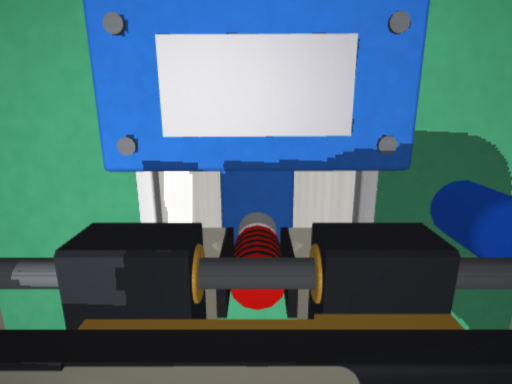

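The knob is gripped; the opening is 23 mm and the red knob is visible between the pads at wrist (257,265). I'll pull straight up.

```bash
python3 -m jog '[[[-0.0005,0,0.003,0,0,0,0],[0,0,0.003,0,0,0,0],[0,0,0.003,0,0,0,0],[0,0,0.003,0,0,0,0]]]' 40
python3 -m jog '[[[0,0,0.003,0,0,0,0],[0,0,0.002,0,0,0,0],[0,0,0.002,0,0,0,0],[0,0,0,0,0,0,0]]]'
```

```text
t: 12.98
eef_pos: [0.5247, 0.2934, 0.1271]
ee_rot: [-3.141, -0.0, -3.098]
force: [2.1, 0.8, -10.0]
width: 0.0233
t: 13.48
eef_pos: [0.5247, 0.2934, 0.1343]
ee_rot: [-3.142, -0.0, -3.098]
force: [4.5, 0.9, -11.0]
width: 0.0234
```

```bash
python3 -m jog '[[[0,0,0.002,0,0,0,0]]]'; python3 -m jog '[[[0,0,0.001,0,0,0,0]]]'
```

```text
t: 13.6
eef_pos: [0.5247, 0.2934, 0.1362]
ee_rot: [-3.141, -0.0, -3.098]
force: [4.0, 1.7, -11.7]
width: 0.0234
t: 13.72
eef_pos: [0.5247, 0.2934, 0.1373]
ee_rot: [-3.141, -0.0, -3.098]
force: [3.5, 1.6, -12.1]
width: 0.0234
```

```bash
python3 -m jog '[[[0,0,0.001,0,0,0,0],[0,0,0,0,0,0,0]]]'; python3 - <<'E'
from station import monitor, grab_frame
import cv2
for n in ("scene","wrist"):
    f=grab_frame(n); a=cv2.cvtColor(f["pixels"],cv2.COLOR_RGB2BGR)
    if n=="scene": a=cv2.resize(a[60:240,210:410],None,fx=3,fy=3,interpolation=cv2.INTER_CUBIC)
    cv2.imwrite(f"pics/{n}8.png",a)
E
```

```text
t: 13.98
eef_pos: [0.5247, 0.2934, 0.1374]
ee_rot: [-3.141, -0.001, -3.098]
force: [6.2, 2.2, -18.6]
width: 0.0231
```

View pics/scene8.png

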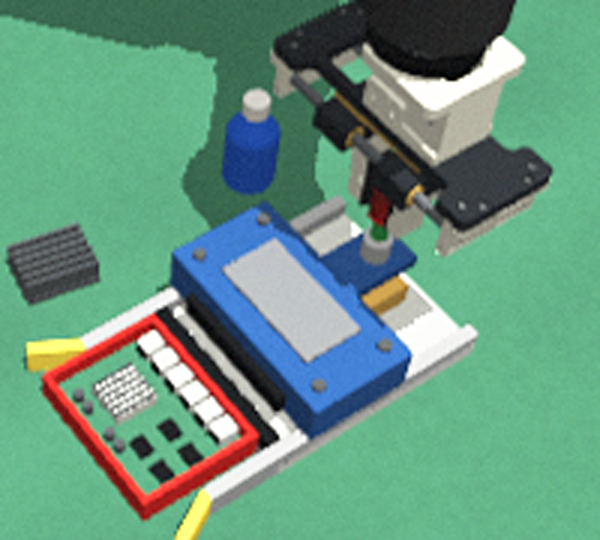

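View pics/wrist8.png

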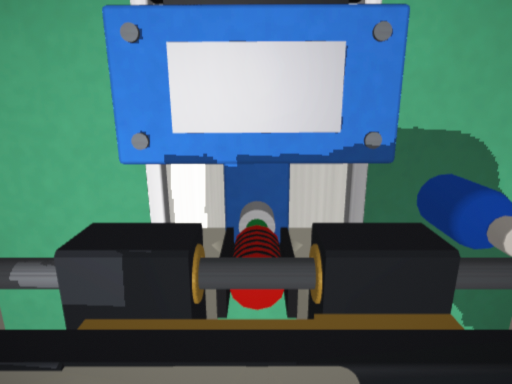

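The plunger is at its hard stop. The knob rose 22 mm, the force jumped to 18.6 N with no further motion, and the green collar is exposed above the sleeve at scene crop (380,233). I'll hold briefly to check for slip, then hand in.

```bash
python3 -m jog '[[[0,0,0,0,0,0,0],[0,0,0,0,0,0,0],[0,0,0,0,0,0,0],[0,0,0,0,0,0,0]]]' && python3 -c "
from station import job_done
print(job_done())"
```

```text
t: 14.58
eef_pos: [0.5247, 0.2934, 0.1374]
ee_rot: [-3.141, -0.001, -3.098]
force: [5.5, 1.7, -17.6]
width: 0.0234
the job is handed in; nothing more can be done
None
```

The carrier is docked and the plunger is up at its hard stop. I handed the job in at about 14.6 s with the gripper still holding the knob.

- **Carrier:** I pushed the largest red tray flat along the bench until it met the back stop, where the reaction reached 25 N. After I backed off, the pictures showed it flush with the stop and square. It sits about 5 mm toward the -x guide, inside the 10 mm limit. The corner measurements put it 2–4 mm past the stop face, which can't be right. I put that down to calibration and jig-fit error.
- **Plunger:** I gripped the knob at 40 N and raised it 22 mm, until the force jumped from about 12 to 18 N with no further motion. In a 0.5 s hold it did not slip, and the downward pull stayed at about 17.6 N.
- **Side load:** a sideways force of about 6 N remained on the grip.
- **Bystanders:** the bottle and heatsink look unmoved in the last views. The screwdriver was last seen in place just before I gripped the knob.

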